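# Slide the funnel carrier along its rail to the expansion tank

### The arm

A 6-joint arm with a two-finger parallel gripper is mounted at the origin on the work surface. World frame = base frame: x ahead of the robot, y to its left, z up, the work surface at z = 0. Lengths are in m, angles in rad, forces in N, time in s.
With the tool pointing down it reaches from about 0.375 to 0.975 m from the base axis. Payload 3.8 kg.
Tool frame: the origin (TCP) lies midway between the tips of the shut fingers; the grasp point (between the pads) lies 19 mm behind it; z points along the fingers, y is the line along which they close (so a half turn about z gives the same grasp; the last joint's range is limited). The gripper opens to 85 mm and grips with 20 to 120 N. Pads are 22 mm wide; open, the fingers measure 114 mm over their backs; the gripper's body (76 mm by 85 mm) begins 54 mm behind the grasp point. The pads swing forward as they close: fully open they stand 13 mm farther back than shut.
Start: joints at [-1.139, 0.264, 1.604, -0, 1.274, -0.037], TCP at [0.305, -0.602, 0.231] pointing down, gripper open.
Joint ranges: [-2.63, 2.63], [-0.94, 2.18], [0.31, 2.57], [-1.31, 4.45], [0, 2.66], [-2.55, 2.55]. Speed limits (rad/s): [2.57, 2.57, 3.14, 3.14, 3.14, 3.14].

### API

Orientations are given as a rotation vector (axis times angle).
In Python, from workcell import bot gives the robot as it stands.
- The arm moves only by the tool jog_arm, never from a script. Its argument "motion" is a list of rows, each a list of 5 numbers: the opening, from -1 (shut) to 1 (fully open), then the shift along the tool's x, y, z in mm, then the turn about the tool's z in degrees. In form: [[claw, x, y, z, twist], ...]. A call has 1 to 10 rows; each row shifts and turns the commanded pose from where the row before left it, along the tool's axes as they then stand; what a row does not reach is not made up. A row lasts 1/12 s, in which the tool goes at most 41.7 mm and 7.16 degrees, less where a joint would pass 70% of its speed; a pose out of reach is approached as far as the arm can. A call with a gripper value outside its range is refused whole. The fingers move at their own pace and stop on an object; "force" is the grip in N (left out, the last holds). Time passes only in rows, so rows that do not move let the fingers close. It gives the time, the measured TCP pose, the force, the opening and the grip force at its end, in the units of the state.
- bot.read_state(): the state, without advancing time (a new reading comes with each control period).
- bot.read_camera(name): name is "scene" or "side" or "wrist"; returns (picture, depth): 384x512x3 uint8, red, green, blue; 384x512 float32, m along the optical axis (not along the pixel's ray), 0 where there is no reading.
- bot.get_calibration(name): a dict with "vfov" (degrees; the focal length in pixels is half the picture's height over the tangent of half this angle, whatever the lens; pixels are square), "cx", "cy" (the principal point, pixels), "dist" ([k1, k2, p1, p2, k3] as OpenCV has them; the pictures are not rectified), "rvec" (rotation vector, rad) and "tvec" (3), from world to camera coordinates, as OpenCV has them; the wrist camera has in their place "tool_from_camera" (4x4, takes a point from camera to tool coordinates, whose origin is the TCP and whose axes are the flange's). Camera axes: x right, y down, z forward; pixel columns grow to the right and rows downward; lengths in m; the calibration is good to about 2 mm. A picture is of the moment at which its call begins: read the wrist's pose just before it. get_calibration takes no time and is no camera call.
- bot.finish_job(): hands the job in; it is judged then, once.
The state is a dict: "time": time; "q": joint angles; "joint_vel": joint speeds; "joint_torque": joint torques, N m; "tool_pos": TCP position; "tcp_rot": TCP orientation; "wrist_force": force on the tool from outside, world axes, zero at the start; "torque": the same for the moment, N m; "width": opening from 0.0 (shut) to 1.0 (fully open); "grip_force": force on a finger pad.
Only numpy, scipy, OpenCV 4.12 (cv2) and the standard library are available. Lean on these libraries where they do the work, as an engineer would, in place of code of your own. Each camera call takes 0.05 s, during which the arm holds its last target. There are 200 camera calls.

### The job

Slide the red end stop out of the open end of the channel rail and put it in the empty black steel tray. Then feed the foot of the blue-handled funnel carrier into the rail from that open end, funnel on the tank's side, and slide it along until the orange funnel's spout is centred over the neck of the expansion tank, and let go. Leave the other things on the bench where they are.

Things in the scene. Friction and masses are not known exactly. Their poses are not given: they have to be found in the camera images.
- rail: Fixed aluminium channel rail on a dark steel stand; origin on the table below rail_mouth, same axes. The channel is 240 mm long from the mouth to a closed yellow end plate, inside 52 mm wide and 12 mm high, under two lips 4 mm thick that leave a 24 mm slot along the top: feet go in and out only by the open end. Outside 64 mm wide, base 72 mm.
- rail_mouth (a point): On the channel's floor, centre line, where the lips begin (open end); 70 mm above the table. x runs along the track into it, y to its left, z up. The lips' top is 16 mm higher. Before the mouth the floor runs on as a 30 mm tongue without lips, between two yellow guides 12 mm high that flare outwards.
- end_stop: The loose red end stop (0.22 kg): origin at the centre of the underside of its foot. Steel foot 44 mm (x) by 46 mm (y) by 8 mm; above it a neck 36 x 16 x 18 mm high, then the red handle. It starts with the foot in the channel near the open end, x into the track, and slides freely.
- stop_grip (a point): Centre of the end stop's red handle, 58 mm above the underside of its foot. Handle 40 mm (x) by 26 mm (y) by 64 mm high (32 mm above and below this point). Axes as the body's.
- carrier: The loose funnel carrier (0.34 to 0.53 kg): origin at the centre of the underside of its foot; stands on the table at the start. Steel foot 60 mm (x) by 46 mm (y) by 8 mm, corners stepped; above it a neck 36 x 16 x 18 mm high, then the blue handle. In the rail its x points into the track, which puts the funnel on the tank's side.
- carrier_grip (a point): Centre of the carrier's blue handle, 58 mm above the underside of its foot. Handle 40 mm (x) by 26 mm (y) by 64 mm high. An arm 12 mm wide, its middle 13 mm below this point, runs from its -y side to an orange funnel 90 mm across and 80 mm high: axis 90 mm away along -y, rim 22 mm above this point.
- spout (a point): Centre of the lower end of the funnel's spout (18 mm outside diameter), level with the underside of the carrier's foot, 90 mm along -y from carrier_grip.
- tank_neck (a point): Centre of the top of the white filler neck (50 mm outside, 42 mm inside diameter) of the fixed sand-coloured expansion tank (150 x 90 x 42 mm); 58 mm above the table. It lies 90 mm from the rail's centre line on the rail's -y side, 90 to 190 mm along from the mouth; a spout riding in the rail passes 12 mm above it.
- tray: Fixed, empty black steel tray, 120 mm (x) by 150 mm (y) outside, 25 mm high, walls 3 mm and floor 3 mm thick; origin at the centre of its underside, z up. It may stand left or right of the robot; a full yellow parts bin has the other place.
- oil_filter: Bystander: white oil filter, 76 mm across, 88 mm high, origin under its centre.
- wrench: Bystander: wrench 190 mm long, lying on the table.
- spray_can: Bystander: blue and white spray can, 62 mm across, 170 mm high, origin under its centre.
- hammer: Bystander: hammer 270 mm long, lying on the table.
- bearing: Bystander: steel bearing ring 72 mm across, 18 mm high, origin under its centre.
Not all that is in view belongs to the job. Leave any purple look-alike of the end_stop alone.

How it is judged:
On the way, in this order (a step that is already met when the one before it is completed fails the run):
1. the red end stop is out of the rail and lies in the black tray, let go (x of stop_grip in the frame of tray between -0.055 and 0.055 m and y of stop_grip in the frame of tray between -0.07 and 0.07 m and height (world z) of stop_grip below 0.075 m and contact force between end_stop and the fingers below 0.2 N), for 0.2 s.
2. the carrier's foot is in the channel, under the lips, past the open end (x of carrier_grip in the frame of rail_mouth between 0.03 and 0.215 m and y of carrier_grip in the frame of rail_mouth between -0.008 and 0.008 m and z of carrier_grip in the frame of rail_mouth between 0.052 and 0.064 m and angle between the x axis of carrier_grip and the x axis of rail_mouth, either way round below 0.15 rad and angle between carrier_grip's own z axis and vertical below 0.12 rad), for 0.1 s.
At the end, for the whole second after the job is handed in: The red end stop rests in the black tray; the carrier's foot is down in the channel under the lips, level, at rest and let go, and the spout is centred over the tank's neck within 10 mm horizontally (all of step 1 and all of step 2 and horizontal distance between spout and tank_neck below 0.01 m and linear speed of each of carrier, end_stop below 0.01 m/s and contact force between carrier and the fingers below 0.2 N); the robot touches nothing.
It fails at once if a bystander (oil filter, wrench, spray can, hammer, bearing) is pushed more than 30 mm from its place (distance of any of oil_filter, wrench, spray_can, hammer, bearing from where it was at the start of the episode above 0.03 m).
It also fails if it takes over 69 s, if anything falls off the work surface, if the arm or the gripper's body presses on something with over 40 N, if the wrist force passes 120 N, or if a joint passes its speed limit or range.

## Working session

There is one attempt and no reset: what is moved stays moved. The work goes in short steps, Python scripts to look and compute and a tool call to move; the robot and the scene stay as the last step left them, time stands still between calls to the robot, and variables do not carry over. Pictures are saved under pics/ and viewed, at most 10 in all, crops included, and the job is handed in when it is done.

Besides the shell and the picture viewer there is one more tool, called after ">>>" by a JSON object that holds its "name" and its "arguments", one argument or row to a line. jog_arm: Moves the arm, as the interface text tells. Its arguments: {"type":"object","properties":{"motion":{"type":"array"},"force":{"type":"number"}},"required":["motion"]}

```bash
mkdir -p pics
cat > h.py <<'E'
import numpy as np, cv2, json
from workcell import bot
def cam(n):
    s=bot.read_state(); im,d=bot.read_camera(n); c=bot.get_calibration(n)
    f=im.shape[0]/2/np.tan(np.radians(c["vfov"])/2)
    K=np.array([[f,0,c["cx"]],[0,f,c["cy"]],[0,0,1.]])
    if "rvec" in c:
        R=cv2.Rodrigues(np.array(c["rvec"],float))[0]; t=np.array(c["tvec"],float)
        Rw=R.T; o=-R.T@t
    else:
        T=np.eye(4);T[:3,:3]=cv2.Rodrigues(np.array(s["tcp_rot"],float))[0];T[:3,3]=s["tool_pos"]
        T=T@np.array(c["tool_from_camera"]); Rw=T[:3,:3];o=T[:3,3]
    return dict(im=im,d=d,K=K,dist=np.array(c["dist"],float),R=Rw,o=o)
def rays(C,px):
    p=cv2.undistortPoints(np.array(px,float).reshape(-1,1,2),C["K"],C["dist"]).reshape(-1,2)
    return np.c_[p,np.ones(len(p))]
def depthpts(C,px):   # px (u,v)
    px=np.array(px,int); z=C["d"][px[:,1],px[:,0]]
    return (rays(C,px)*z[:,None])@C["R"].T+C["o"]
def plane(C,px,h):
    r=rays(C,px)@C["R"].T
    return C["o"]+r*((h-C["o"][2])/r[:,2])[:,None]
def cloud(C):
    v,u=np.mgrid[:C["d"].shape[0],:C["d"].shape[1]]
    return depthpts(C,np.c_[u.ravel(),v.ravel()]).reshape(*u.shape,3)
def save(C,n): cv2.imwrite("pics/"+n+".png",C["im"][:,:,::-1])
E
python3 - <<'E'
from h import *
print(bot.read_state())
for n in ("scene","side","wrist"):
    C=cam(n); save(C,n+"0"); print(n,C["o"].round(3),C["R"][:,2].round(2),(C["d"]>0).mean()); np.savez("c_"+n,**C)
a=[cv2.imread(f"pics/{n}0.png") for n in("scene","side")]
E
```

```text
{'time': 0.0, 'q': array([-1.13886424e+00,  2.64725880e-01,  1.60539649e+00, -6.07313507e-06,
        1.27368792e+00, -3.69070687e-02]), 'joint_vel': array([ 0.00066907, -0.00024873, -0.00192678,  0.00035634, -0.00142243,
        0.00052876]), 'joint_torque': array([-1.42212521e-03, -5.15107048e+01, -3.67324340e+01,  1.16516489e-04,
        1.29107983e-02,  1.86681535e-05]), 'tool_pos': array([ 0.30468265, -0.60149647,  0.22996825]), 'tcp_rot': array([-3.05355331e+00, -7.29222232e-01,  6.92023548e-04]), 'wrist_force': array([-0.21300651,  0.46930051, -1.03182104]), 'torque': array([0.00784943, 0.04530978, 0.05354636]), 'grip_force': 0.0, 'width': 1.0019289150508222}
scene [ 1.13  -0.537  1.331] [-0.4   0.36 -0.84] 0.9961293538411459
side [0.134 0.773 0.942] [ 0.33 -0.65 -0.69] 0.996063232421875
wrist [ 0.371 -0.567  0.372] [-0.26 -0.13 -0.96] 0.9957631429036459
```

View pics/scene0.png

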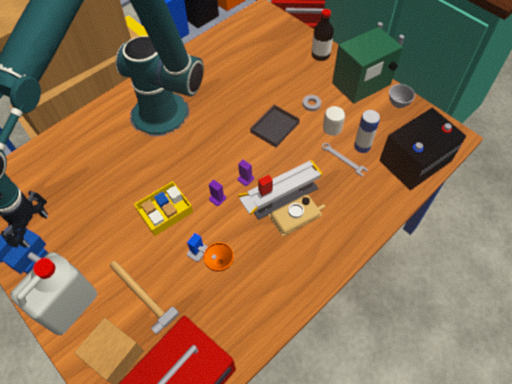

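View pics/side0.png

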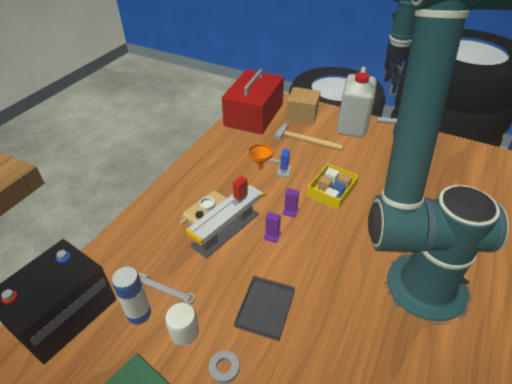

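The scene view shows the red stop in the rail at (265,185), the mouth near (245,203), the end plate at (318,168), the tank neck at (296,211), the carrier handle at (196,243), the funnel at (218,257) and the tray at (275,125). There are purple look-alikes at (217,192) and (246,172). The side view agrees: stop (240,188), carrier (285,160), funnel (261,153), tray (265,307).

```bash
cat > meas.py <<'E'
from h import *
# colour masks in each fixed view, 3-D points by depth; compare views
B={"scene":dict(red=(255,172,277,200),blue=(183,228,206,262),orange=(198,238,238,275),yel=(238,158,325,213),neck=(286,202,306,218),tray=(246,102,302,148)),
   "side":dict(red=(228,174,252,204),blue=(275,146,295,178),orange=(244,140,278,172),yel=(182,184,270,246),neck=(196,194,220,212),tray=(230,274,298,342))}
def mask(im,c):
    H,S,V=cv2.split(cv2.cvtColor(im,cv2.COLOR_RGB2HSV)); H=H.astype(int)
    return {"red":((H<5)|(H>174))&(S>170)&(V>80),"blue":(H>105)&(H<125)&(S>150)&(V>70),"orange":(H>5)&(H<16)&(S>215)&(V>120),
     "yel":(H>22)&(H<32)&(S>180)&(V>110),"neck":(S<40)&(V>190),"tray":(S<80)&(V<90)}[c]
if __name__=="__main__":
  for n in B:
    C=dict(np.load(f"c_{n}.npz")); P=cloud(C)
    for c,(u0,v0,u1,v1) in B[n].items():
        m=np.zeros(P.shape[:2],bool); m[v0:v1,u0:u1]=mask(C["im"],c)[v0:v1,u0:u1]
        if c not in("yel","neck"):
            k,l,st,_=cv2.connectedComponentsWithStats(m.astype(np.uint8)); m=l==1+st[1:,4].argmax()
        p=P[m]; z=p[:,2]; top=p[z>np.percentile(z,98)-.006] 
        print(n,c,m.sum(),"med",np.median(p,0).round(3),"z",np.percentile(z,[2,50,98]).round(3),"top",top.mean(0).round(4),len(top))
        r=cv2.minAreaRect((top[:,:2]*1000).astype(np.float32)); print("   rect",np.round(r[0],1),np.round(r[1],1),round(r[2],1))
        if c=="yel":
            for i,(q) in enumerate(cv2.connectedComponentsWithStats(m.astype(np.uint8))[2][1:]): print("   comp",q)
E
python3 meas.py
```

```text
scene red 205 med [ 0.593 -0.004  0.149] z [0.105 0.149 0.165] top [ 0.5942 -0.0071  0.1787] 70
   rect [ 850.7 -263.3] [ 36.8 781.9] 45.1
scene blue 185 med [ 0.564 -0.275  0.087] z [0.035 0.087 0.096] top [ 0.576  -0.2801  0.1324] 62
   rect [ 830.9 -408.5] [ 39.2 649.4] 63.2
scene orange 668 med [ 0.635 -0.242  0.058] z [0.013 0.058 0.084] top [ 0.6843 -0.2675  0.1768] 91
   rect [ 854.8 -397.8] [ 87.5 610.1] 54.9
scene yel 15 med [0.631 0.193 0.086] z [0.084 0.086 0.092] top [0.6325 0.1918 0.0887] 10
   rect [631.  191.4] [ 4.  46.6] 75.1
   comp [312 161   7   9  11]
   comp [319 171   2   2   3]
   comp [253 210   1   1   1]
scene neck 131 med [0.684 0.042 0.046] z [0.039 0.046 0.062] top [0.6887 0.0349 0.0592] 30
   rect [685.1  36.6] [41.9 48.3] 79.3
scene tray 990 med [0.364 0.267 0.006] z [-0.002  0.006  0.028] top [0.4383 0.1887 0.1086] 94
   rect [ 688.1 -128.4] [ 169.6 1191.4] 39.1
side red 149 med [0.584 0.022 0.155] z [0.106 0.155 0.16 ] top [0.5825 0.0073 0.1576] 78
   rect [583.    5.6] [37.9 25.1] 78.1
side blue 50 med [ 0.553 -0.259  0.087] z [0.071 0.087 0.091] top [ 0.5534 -0.2654  0.0884] 35
   rect [ 554.  -266.1] [20.  33.8] 12.2
side orange 170 med [ 0.659 -0.266  0.06 ] z [0.035 0.06  0.079] top [ 0.6202 -0.2017  0.1064] 29
   rect [381.3 235.3] [  77.9 1181.9] 28.5
side yel 90 med [0.626 0.197 0.081] z [0.067 0.081 0.085] top [0.6243 0.1807 0.0831] 48
   rect [594.8  69.9] [269.   62.3] 74.9
   comp [260 193   5   3   6]
   comp [186 229  16  16  84]
side neck 137 med [0.682 0.041 0.05 ] z [0.039 0.05  0.086] top [0.6278 0.078  0.084 ] 36
   rect [627.3  78.1] [34.6 16.6] 77.4
side tray 2434 med [0.368 0.268 0.002] z [-0.003  0.002  0.024] top [0.3567 0.3013 0.0456] 231
   rect [294.8 493.2] [136.1 631.9] 17.8
```

>>> {"name": "jog_arm", "arguments": {
  "motion": [
    [1, 36, -16, -9, 0],
    [1, 36, -16, -9, 0],
    [1, 36, -16, -9, 0],
    [1, 36, -16, -9, 0],
    [1, 36, -16, -9, 0],
    [1, 36, -16, -9, 0],
    [1, 36, -16, -9, 0],
    [1, 36, -16, -9, 0],
    [1, 36, -16, -9, 0],
    [1, 0, 0, 0, 7]
  ],
  "force": 60
}}

```text
time: 0.98
tool_pos: [0.5337, -0.3219, 0.3144]
tcp_rot: [-3.093, -0.549, -0.008]
wrist_force: [-0.6, -1.1, 0.6]
width: 1.003
grip_force: 0.0
```

Run:
```python
from h import *
C=cam("wrist"); save(C,"w1"); np.savez("c_w1",**C); s=bot.read_state(); print(s["time"],s["tool_pos"],s["tcp_rot"],C["o"],C["K"][0,0])
```

```text
1.0333 [ 0.53161155 -0.32425478  0.31346602] [3.09529269 0.53349107 0.00334545] [ 0.60308785 -0.29560582  0.45713416] 276.2357654703854
```

View pics/w1.png

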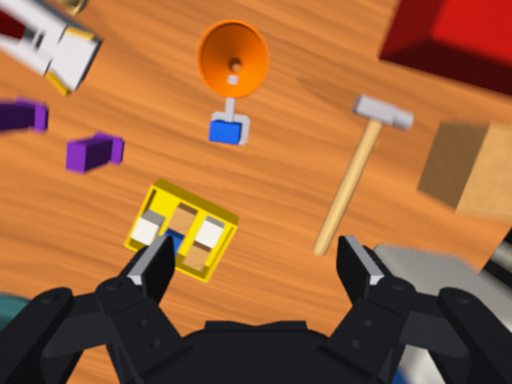

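The wrist view shows the carrier's blue handle top at (230,130), the funnel rim centre at (233,58) and the rail mouth with its yellow guides at about (80,60). Next I look at the rail from closer.

>>> {"name": "jog_arm", "arguments": {
  "motion": [
    [1, 9, -40, 0, 0],
    [1, 9, -40, 0, 0],
    [1, 9, -40, 0, 0],
    [1, 9, -40, 0, 0],
    [1, 9, -40, 0, 0],
    [1, 0, 0, 0, 7],
    [1, 0, 0, 0, 7],
    [1, 0, 0, 0, 7],
    [1, 0, 0, 0, 7],
    [1, 0, 0, 0, 7]
  ]
}}

```text
time: 1.87
tool_pos: [0.5026, -0.1244, 0.3116]
tcp_rot: [3.113, -0.421, -0.002]
wrist_force: [-0.5, 0.6, -0.2]
width: 1.004
grip_force: 0.0
```

Run:
```python
from h import *
C=cam("wrist"); save(C,"w2"); np.savez("c_w2",**C); s=bot.read_state(); print(s["time"],s["tool_pos"],s["tcp_rot"],C["o"])
```

```text
1.9167 [ 0.50264913 -0.124532    0.31162601] [ 3.11174252e+00 -4.29446075e-01 -1.91290816e-03] [ 0.57480722 -0.14317014  0.45387695]
```

View pics/w2.png

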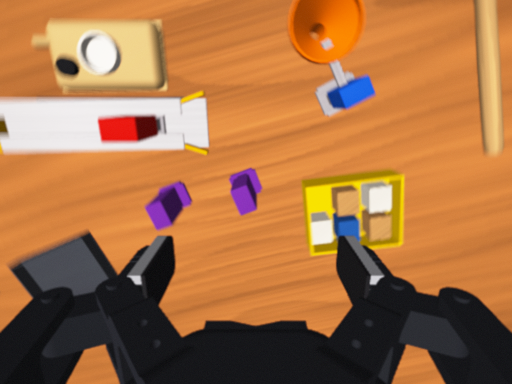

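The second wrist view shows everything: red stop top at (118,129), lips ending at about (183,124), guides at (193,97) and (196,150), neck at (99,52), blue handle top at (352,92), funnel rim at (327,22) (cut at the top) and the tray at (65,275). The purple look-alikes are at (167,205) and (245,190).

Run:
```python
from h import *
from meas import mask
W1=dict(np.load("c_w1.npz"));W2=dict(np.load("c_w2.npz"));S=dict(np.load("c_side.npz"));N=dict(np.load("c_scene.npz"))
def reg(C,b,c=None):
    m=np.zeros(C["d"].shape,bool);u0,v0,u1,v1=b;m[v0:v1,u0:u1]=True
    if c: m&=mask(C["im"],c)
    return m
def rect(p,t): 
    r=cv2.minAreaRect((p[:,:2]*1000).astype(np.float32)); print(t,len(p),"z",np.median(p[:,2]).round(4),"c",np.round(r[0],1),"size",np.round(r[1],1),"ang",round(r[2],1))
P2=cloud(W2);P1=cloud(W1);PS=cloud(S);PN=cloud(N)
# rail lips top
for n,P,m in(("w2",P2,reg(W2,(0,90,215,160))),("side",PS,reg(S,(180,180,270,250))),("scene",PN,reg(N,(236,155,325,215)))):
    q=P[m]; q=q[(abs(q[:,2]-.086)<.003)]; rect(q,n+" lips")
    a=q[:,:2]; c=np.median(a,0); 
    w,v=np.linalg.eigh(np.cov((a-c).T)); d=v[:,1]*np.sign(v[1,1]); t=(a-c)@d; s=(a-c)@[-d[1],d[0]]
    print("   yaw",np.degrees(np.arctan2(d[1],d[0])).round(2),"len",np.percentile(t,[.5,99.5]).round(4),"wid",np.percentile(s,[.5,99.5]).round(4))
def tops(P,m,t,h,tol=.004):
    q=P[m]; print(t,"zpct",np.percentile(q[:,2],[5,50,80,90,95]).round(4)); q=q[abs(q[:,2]-h)<tol]
    if len(q)>5: rect(q,t)
tops(P2,reg(W2,(90,105,170,150),"red"),"w2 red",.160); tops(PS,reg(S,(228,174,252,204),"red"),"side red",.160); tops(PN,reg(N,(255,172,277,200),"red"),"scene red",.160)
tops(P2,reg(W2,(320,70,380,115),"blue"),"w2 blue",.090); tops(P1,reg(W1,(200,105,255,150),"blue"),"w1 blue",.090); tops(PS,reg(S,(275,146,295,178),"blue"),"side blue",.09);tops(PN,reg(N,(183,228,206,262),"blue"),"scene blue",.09)
def circ(C,b,c,h,t):
    m=reg(C,b,c).astype(np.uint8); cs=cv2.findContours(m,0,1)[0]; k=max(cs,key=cv2.contourArea)[:,0]
    p=plane(C,k,h); (x,y),r=cv2.minEnclosingCircle((p[:,:2]*1000).astype(np.float32)); print(t,round(x,1),round(y,1),"r",round(r,1))
circ(W1,(190,10,280,105),"orange",.08,"w1 funnel rim"); circ(N,(198,238,238,275),"orange",.08,"scene rim"); circ(S,(244,140,278,172),"orange",.08,"side rim")
circ(W2,(70,25,125,80),"neck",.058,"w2 neck");circ(N,(286,202,306,218),"neck",.058,"scene neck");circ(S,(196,192,220,212),"neck",.058,"side neck")
for n,P,m in(("w2",P2,reg(W2,(70,25,125,80),"neck")),("scene",PN,reg(N,(284,200,308,220),"neck")),("side",PS,reg(S,(196,192,220,212),"neck"))):
    q=P[m]; q=q[abs(q[:,2]-.058)<.004]; rect(q,n+" neck3d")
for n,C,P,b in(("side",S,PS,(225,270,300,345)),("scene",N,PN,(244,100,304,150))):
    m=reg(C,b,"tray").astype(np.uint8); k=max(cv2.findContours(m,0,1)[0],key=cv2.contourArea)[:,0]
    p=plane(C,k,.025); rect(p,n+" tray rim"); q=P[m>0]; print("  z",np.percentile(q[:,2],[5,50,98]).round(4))
```

```text
w2 lips 5431 z 0.0857 c [600.8  61.1] size [275.4  76.9] ang 74.4
   yaw 77.96 len [-0.1256  0.1154] wid [-0.0321  0.036 ]
side lips 616 z 0.0845 c [583.9  77.9] size [269.  138.6] ang 50.4
   yaw 67.44 len [-0.1394  0.1095] wid [-0.0445  0.1023]
scene lips 608 z 0.0863 c [547.1  73.1] size [280.  180.5] ang 77.4
   yaw 71.57 len [-0.1502  0.1192] wid [-0.0468  0.1339]
w2 red zpct [0.1112 0.1591 0.1601 0.1605 0.1608]
w2 red 748 z 0.1597 c [586.9   2.3] size [37.7 20.7] ang 74.7
side red zpct [0.1105 0.1546 0.1581 0.1588 0.1593]
side red 66 z 0.158 c [583.    5.5] size [37.7 25.1] ang 78.1
scene red zpct [0.1074 0.1487 0.1614 0.1627 0.1641]
scene red 72 z 0.161 c [585.9   1.3] size [36.5 27.2] ang 70.4
w2 blue zpct [0.0452 0.0892 0.09   0.0904 0.0907]
w2 blue 668 z 0.0895 c [ 555.2 -267.4] size [25.8 39.9] ang 13.4
w1 blue zpct [0.0689 0.0896 0.0904 0.0907 0.091 ]
w1 blue 549 z 0.0898 c [ 555.9 -269.5] size [24.5 37.8] ang 12.8
side blue zpct [0.0583 0.0869 0.0895 0.09   0.0907]
side blue 34 z 0.0884 c [ 554.  -266.1] size [20.  33.8] ang 12.2
scene blue zpct [0.0423 0.087  0.0917 0.0931 0.0947]
scene blue 81 z 0.0905 c [ 555.7 -270.5] size [24.8 39. ] ang 14.5
w1 funnel rim 642.9 -250.4 r 44.8
scene rim 643.6 -250.4 r 47.3
side rim 642.7 -239.9 r 46.3
w2 neck 688.8 38.2 r 25.5
scene neck 686.1 40.4 r 24.1
side neck 685.0 45.2 r 25.3
w2 neck3d 258 z 0.0575 c [688.5  39.1] size [48.5 42.4] ang 35.4
scene neck3d 31 z 0.058 c [686.3  41.4] size [45.1 46.1] ang 41.1
side neck3d 28 z 0.0558 c [682.2  43.5] size [49.6 38.1] ang 86.8
side tray rim 185 z 0.025 c [364.5 274.5] size [118.  155.8] ang 8.4
  z [-0.0017  0.0016  0.0236]
scene tray rim 111 z 0.025 c [373.1 259. ] size [121.8 150.4] ang 8.5
  z [-0.0005  0.0058  0.0277]
```

```bash
cat > rel.py <<'E'
from h import *
import sys
def to(target,yaw=None,s=None):
    "tool-frame mm shift and twist deg to a world TCP target; yaw = world yaw of tool x"
    s=s or bot.read_state(); R=cv2.Rodrigues(np.array(s["tcp_rot"],float))[0]
    y=np.degrees(np.arctan2(R[1,0],R[0,0]))
    d=R.T@(np.array(target)-s["tool_pos"])*1000
    return "pos %s yaw %.1f tilt %.2f shift %s twist %s F %s"%(s["tool_pos"].round(4),y,np.degrees(np.arccos(-R[2,2])),d.round(1),None if yaw is None else round(y-yaw,1),s["wrist_force"].round(1))
E
python3 - <<'E'
from rel import *
W=dict(np.load("c_w2.npz")); P=cloud(W)
hsv=cv2.cvtColor(W["im"],cv2.COLOR_RGB2HSV)
m=(hsv[...,1]<50)&(hsv[...,2]>130); m[:85]=0;m[165:]=0;m[:,225:]=0
m=cv2.morphologyEx(m.astype(np.uint8),cv2.MORPH_OPEN,np.ones((3,3)))
top=[];bot_=[]
for u in range(20,170,4):
    v=np.where(m[:,u]&(abs(P[:,u,2]-.086)<.004))[0]
    if len(v)>20: top.append((u,v.min()-.5)); bot_.append((u,v.max()+.5))
L=[]
for t in(top,bot_):
    p=plane(W,t,.086)[:,:2]; vx,vy,x,y=cv2.fitLine(p.astype(np.float32),cv2.DIST_HUBER,0,.01,.01).ravel(); s=np.sign(vy); L.append((vx*s,vy*s,x,y)); print("yaw",np.degrees(np.arctan2(vy*s,vx*s)).round(2),x,y,len(t))
d=np.array(L[0][:2])+L[1][:2]; d/=np.linalg.norm(d); n=np.array([-d[1],d[0]])
a=np.array(L[0][2:]);b=np.array(L[1][2:]); w=(b-a)@n; c=a+n*w/2; print("width",w,"dir",d,"yaw",np.degrees(np.arctan2(d[1],d[0])))
# mouth: depth step lips->floor on lip lines
for off in(-20,20,-24,24):
    pts=[]
    q=P[90:160,150:220].reshape(-1,3); t=(q[:,:2]-c)@d; s=(q[:,:2]-c)@n*1000
    k=abs(s-off)<3; hi=k&(q[:,2]>.080); lo=k&(abs(q[:,2]-.07)<.004); 
    print(off,"lips begin t",np.percentile(t[hi],1).round(4),"floor t",np.percentile(t[lo],[2,98]).round(4))
for nm,p in(("stop",(.5865,.0025)),("neck",(.688,.0395)),("carrier",(.5555,-.268))):
    print(nm,"t,s",((np.array(p)-c)@d).round(4),((np.array(p)-c)@n).round(4))
print("c",c); hdr=dict(c=c,d=d,n=n); np.savez("rail",**hdr)
print(to((.5865,.0025,.17),np.degrees(np.arctan2(d[1],d[0]))-90))
E
```

```text
yaw 76.54 0.6357126 0.07809341 31
yaw 75.7 0.5748857 0.08511755 31
width 0.060735486 dir [0.23992647 0.9707911 ] yaw 76.1178
-20 lips begin t -0.1329 floor t [-0.1625 -0.1304]
20 lips begin t -0.1329 floor t [-0.1628 -0.1303]
-24 lips begin t -0.2294 floor t [-0.1628 -0.132 ]
24 lips begin t -0.1328 floor t [-0.1629 -0.1301]
stop t,s -0.0852 -0.0007
neck t,s -0.0249 -0.0904
carrier t,s -0.3552 -0.0355
c [0.60623187 0.08537944]
pos [ 0.5026 -0.1245  0.3116] yaw -15.7 tilt 0.07 shift [  46.5 -145.1  141.5] twist -1.8 F [-0.4 -0.2 -0.7]
```

>>> {"name": "jog_arm", "arguments": {
  "motion": [
    [1, 12, -36, 5, -1.5],
    [1, 12, -36, 5, 0],
    [1, 12, -36, 5, 0],
    [1, 12, -36, 5, 0],
    [1, 0, 0, 35, 0],
    [1, 0, 0, 35, 0],
    [1, 0, 0, 35, 0],
    [1, 0, 0, 35, 0],
    [1, 0, 0, 35, 0],
    [1, 0, 0, 5, 0]
  ]
}}

```text
time: 2.75
tool_pos: [0.5787, 0.0036, 0.1045]
tcp_rot: [3.118, -0.368, -0.021]
wrist_force: [-1.4, 0.6, -1.5]
width: 1.002
grip_force: 0.0
```

```bash
python3 -c "
from rel import *
print(to((.5865,.0025,.109),-14.2))"
```

```text
pos [0.5787 0.0036 0.1045] yaw -13.5 tilt 0.77 shift [ 7.8 -0.7 -4.6] twist 0.7 F [-1.4  0.6 -1.5]
```

>>> {"name": "jog_arm", "arguments": {
  "motion": [
    [1, 0, 0, 0, 0],
    [1, 0, 0, 0, 0]
  ]
}}

```text
time: 2.92
tool_pos: [0.5853, 0.0037, 0.1132]
tcp_rot: [3.119, -0.371, 0.001]
wrist_force: [0.7, -0.0, 1.1]
width: 1.005
grip_force: 0.0
```

```bash
python3 -c "
from rel import *
print(to((.5865,.0025,.109),-14.2))"
```

```text
pos [0.5853 0.0037 0.1132] yaw -13.6 tilt 0.03 shift [1.4 0.8 4.2] twist 0.6 F [ 0.7 -0.   1.1]
```

>>> {"name": "jog_arm", "arguments": {
  "motion": [
    [1, 1, 1, 4, 0.6],
    [1, 0, 0, 0, 0],
    [-1, 0, 0, 0, 0],
    [-1, 0, 0, 0, 0],
    [-1, 0, 0, 0, 0],
    [-1, 0, 0, 0, 0],
    [-1, 0, 0, 0, 0],
    [-1, 0, 0, 0, 0],
    [-1, 0, 0, 0, 0]
  ],
  "force": 50
}}

```text
time: 3.67
tool_pos: [0.5861, 0.0029, 0.1091]
tcp_rot: [-3.117, 0.389, -0.002]
wrist_force: [-0.4, -0.8, 5.9]
width: 0.465
grip_force: 51.0
```

```bash
python3 -c "
from rel import *
s=bot.read_state();print(to((.5865,.0025,.109),-14.2),s['width'],s['grip_force'],s['joint_vel'].round(3))"
```

```text
pos [0.5861 0.0029 0.1091] yaw -14.2 tilt 0.08 shift [0.5 0.3 0.1] twist -0.0 F [-0.4 -0.8  5.9] 0.46513042220766954 51.04816138744354 [ 0.001 -0.002 -0.    -0.    -0.     0.004]
```

>>> {"name": "jog_arm", "arguments": {
  "motion": [
    [-1, 0, 0, -1.5, 0],
    [-1, 0, 10, 0, 0],
    [-1, 0, 15, 0, 0],
    [-1, 0, 20, 0, 0],
    [-1, 0, 20, 0, 0],
    [-1, 0, 15, 0, 0],
    [-1, 0, 8, 0, 0],
    [-1, 0, 0, 0, 0],
    [-1, 0, 0, 0, 0]
  ]
}}

```text
time: 4.42
tool_pos: [0.5632, -0.0827, 0.1092]
tcp_rot: [-3.117, 0.391, 0.002]
wrist_force: [-0.4, 0.1, -1.9]
width: 0.464
grip_force: 50.7
```

```bash
python3 -c "
from rel import *
r=np.load('rail.npz'); s=bot.read_state(); p=np.array(s['tool_pos'][:2])-r['c']
print('x from mouth',p@r['d']+.131,'y',p@r['n'],s['width'])
print(to((.369,.266,.20),8.4,s)); print(to((.369,.266,.20),-81.6,s))"
```

```text
x from mouth -0.04248363882947334 y 0.001463344709288418 0.4644726414677446
pos [ 0.5632 -0.0827  0.1092] yaw -14.3 tilt 0.07 shift [-274.5 -289.9  -90.5] twist -22.7 F [-0.4  0.1 -1.9]
pos [ 0.5632 -0.0827  0.1092] yaw -14.3 tilt 0.07 shift [-274.5 -289.9  -90.5] twist 67.3 F [-0.4  0.1 -1.9]
```

>>> {"name": "jog_arm", "arguments": {
  "motion": [
    [-1, 0, 0, -30, 0],
    [-1, 0, 0, -35, 0],
    [-1, -10, -10, -25, 0],
    [-1, -27, -29, 0, 0],
    [-1, -27, -29, 0, 0],
    [-1, -27, -29, 0, 0],
    [-1, -27, -29, 0, 0],
    [-1, -27, -29, 0, 0],
    [-1, -27, -29, 0, 0],
    [-1, -27, -29, 0, 0]
  ]
}}

```text
time: 5.25
tool_pos: [0.4215, 0.1751, 0.1994]
tcp_rot: [-3.117, 0.388, 0.001]
wrist_force: [1.0, 1.0, -2.0]
width: 0.462
grip_force: 51.2
```

>>> {"name": "jog_arm", "arguments": {
  "motion": [
    [-1, -27, -28, 0, 0],
    [-1, -27, -28, 0, 0],
    [-1, -14, -14, 0, 0],
    [-1, 0, 0, 10, 0],
    [-1, 0, 0, 20, 0],
    [-1, 0, 0, 0, 0],
    [-1, 0, 0, 0, 0]
  ]
}}

```text
time: 5.83
tool_pos: [0.3731, 0.2568, 0.1681]
tcp_rot: [3.115, -0.388, -0.005]
wrist_force: [-0.4, -0.6, -2.5]
width: 0.466
grip_force: 51.2
```

Run:
```python
from rel import *
s=bot.read_state(); print(to((.367,.267,.045),8.4,s),s["width"])
C=cam("scene"); save(C,"s2"); np.savez("c_s2",**C)
```

```text
pos [0.3731 0.2568 0.1681] yaw -14.2 tilt 0.25 shift [ -8.   -8.8 123.1] twist -22.6 F [-0.4 -0.6 -2.5] 0.4659292917171093
```

View pics/s2.png

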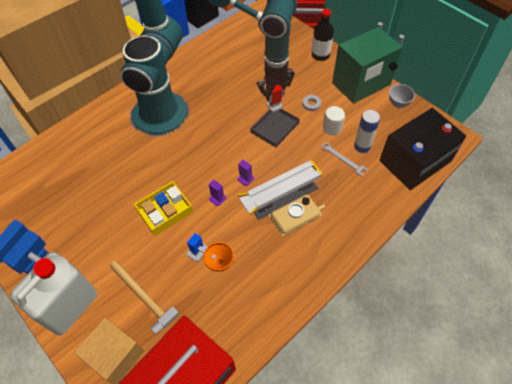

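The red stop is held above the tray at (275,100), and everything else is where it was. Now I lower it.

>>> {"name": "jog_arm", "arguments": {
  "motion": [
    [-1, -4, -4, 15, 0],
    [-1, -4, -4, 25, 0],
    [-1, 0, 0, 30, 0],
    [-1, 0, 0, 25, 0],
    [-1, 0, 0, 15, 0],
    [-1, 0, 0, 8, 0],
    [-1, 0, 0, 4, 0],
    [-1, 0, 0, 2, 0],
    [-1, 0, 0, 0, 0],
    [-1, 0, 0, 0, 0]
  ]
}}

```text
time: 6.72
tool_pos: [0.3702, 0.268, 0.0471]
tcp_rot: [-3.116, 0.39, -0.003]
wrist_force: [0.0, 0.9, -2.7]
width: 0.467
grip_force: 51.4
```

>>> {"name": "jog_arm", "arguments": {
  "motion": [
    [-1, 0, 0, 2, 0],
    [-1, 0, 0, 2, 0],
    [-1, 0, 0, 1, 0],
    [-1, 0, 0, 0, 0],
    [-1, 0, 0, 0, 0]
  ]
}}

```text
time: 7.13
tool_pos: [0.3697, 0.2678, 0.0421]
tcp_rot: [-3.116, 0.389, -0.002]
wrist_force: [-1.0, -1.2, 5.2]
width: 0.46
grip_force: 52.1
```

>>> {"name": "jog_arm", "arguments": {
  "motion": [
    [1, 0, 0, 0, 0],
    [1, 0, 0, 0, 0],
    [1, 0, 0, 0, 0],
    [1, 0, 0, 0, 0],
    [1, 0, 0, -15, 0],
    [1, 0, 0, -30, 0],
    [1, 0, 0, -40, 0],
    [1, 0, 0, -40, 0],
    [1, 0, 0, -40, 0],
    [1, 0, 0, -20, 0]
  ]
}}

```text
time: 7.97
tool_pos: [0.3709, 0.2686, 0.2313]
tcp_rot: [-3.113, 0.389, -0.009]
wrist_force: [1.2, 0.8, 0.6]
width: 0.997
grip_force: 0.0
```

Run:
```python
from rel import *
from meas import mask
s=bot.read_state(); print(to((.50,-.22,.24),13.2,s),s["width"])
C=cam("side"); m=mask(C["im"],"red"); m[:250]=0; m[:, :220]=0; m[:, 310:]=0
p=cloud(C)[m]; print(m.sum(),np.median(p,0).round(3),np.percentile(p[:,2],[5,50,95]).round(3))
C=cam("scene"); m=mask(C["im"],"red"); m[:75]=0; m[160:]=0; m[:,:240]=0; m[:,310:]=0
p=cloud(C)[m]; print(m.sum(),np.median(p,0).round(3),np.percentile(p[:,2],[5,50,95]).round(3))
```

```text
pos [0.3709 0.2686 0.2313] yaw -14.2 tilt 0.44 shift [245.4 441.8  -9.8] twist -27.4 F [1.2 0.8 0.6] 0.9966068302428291
288 [0.365 0.281 0.087] [0.044 0.087 0.093]
173 [0.377 0.263 0.081] [0.038 0.081 0.098]
```

>>> {"name": "jog_arm", "arguments": {
  "motion": [
    [1, 22, 34, 0, 0],
    [1, 22, 34, 0, 0],
    [1, 22, 34, 0, 0],
    [1, 22, 34, 0, 0],
    [1, 22, 34, 0, 0],
    [1, 22, 34, 0, 0],
    [1, 22, 34, 0, 0],
    [1, 22, 34, 0, 0],
    [1, 22, 34, 0, 0],
    [1, 22, 34, 0, 0]
  ]
}}

```text
time: 8.9
tool_pos: [0.4978, -0.1182, 0.224]
tcp_rot: [-3.117, 0.39, 0.004]
wrist_force: [-0.3, 0.3, 1.0]
width: 0.997
grip_force: 0.0
```

>>> {"name": "jog_arm", "arguments": {
  "motion": [
    [1, 22, 34, 0, 0],
    [1, 22, 34, 0, 0],
    [1, 22, 34, 0, 0],
    [1, 22, 34, 0, 0],
    [1, 0, 0, 0, -7],
    [1, 0, 0, 0, -7],
    [1, 0, 0, 0, -7],
    [1, 0, 0, 0, -6.2],
    [1, 0, 0, 0, 0],
    [1, 0, 0, 0, 0]
  ]
}}

```text
time: 9.73
tool_pos: [0.5496, -0.2694, 0.224]
tcp_rot: [-3.121, -0.35, 0.003]
wrist_force: [0.6, -0.7, -0.1]
width: 1.001
grip_force: 0.0
```

Run:
```python
from rel import *
from meas import mask
s=bot.read_state(); print(to((.5555,-.268,.05),13,s),s["width"],s["time"])
C=cam("wrist"); np.savez("c_w3",**C); save(C,"w3"); P=cloud(C)
for c in("blue","orange"):
    m=mask(C["im"],c); q=P[m]; h=.09 if c=="blue" else .08
    k=(abs(q[:,2]-h)<.004)&(np.hypot(q[:,0]-.6,q[:,1]+.26)<.15); q=q[k]
    if len(q)>5: r=cv2.minAreaRect((q[:,:2]*1000).astype(np.float32)); print(c,len(q),np.round(r[0],1),np.round(r[1],1),round(r[2],1),np.median(q[:,2]))
```

```text
pos [ 0.5496 -0.2694  0.224 ] yaw 12.8 tilt 0.15 shift [  6.4   0.2 174. ] twist -0.2 F [ 0.6 -0.7 -0.1] 1.000603607189934 9.7333
blue 877 [ 556.  -267.9] [24.4 38.4] 13.5 0.08975315496465297
orange 508 [ 643.2 -248.2] [88.7 88.2] 9.8 0.07929117150252418
```

>>> {"name": "jog_arm", "arguments": {
  "motion": [
    [1, 6, 0, 20, 0.2],
    [1, 0, 0, 35, 0],
    [1, 0, 0, 40, 0],
    [1, 0, 0, 35, 0],
    [1, 0, 0, 30, 0],
    [1, 0, 0, 15, 0],
    [1, 0, 0, 8, 0],
    [1, 0, 0, 0, 0],
    [1, 0, 0, 0, 0]
  ]
}}

```text
time: 10.53
tool_pos: [0.5565, -0.2685, 0.0431]
tcp_rot: [3.122, 0.348, 0.0]
wrist_force: [0.5, 0.6, 0.1]
width: 1.0
grip_force: 0.0
```

```bash
python3 -c "
from rel import *
print(to((.556,-.268,.040),13))"
```

```text
pos [ 0.5565 -0.2685  0.0431] yaw 12.7 tilt 0.02 shift [-0.4 -0.6  3.1] twist -0.3 F [0.5 0.6 0.1]
```

>>> {"name": "jog_arm", "arguments": {
  "motion": [
    [1, 0, 0, 3, -0.3],
    [-1, 0, 0, 0, 0],
    [-1, 0, 0, 0, 0],
    [-1, 0, 0, 0, 0],
    [-1, 0, 0, 0, 0],
    [-1, 0, 0, 0, 0],
    [-1, 0, 0, 0, 0],
    [-1, 0, 0, 0, 0]
  ],
  "force": 110
}}

```text
time: 11.2
tool_pos: [0.5571, -0.269, 0.041]
tcp_rot: [3.12, 0.357, 0.003]
wrist_force: [0.1, -0.4, 7.0]
width: 0.457
grip_force: 111.4
```

```bash
python3 -c "
from rel import *
s=bot.read_state();print(to((.556,-.268,.040),13),s['width'],s['grip_force'])"
```

```text
pos [ 0.5571 -0.269   0.041 ] yaw 13.1 tilt 0.12 shift [-0.9 -1.2  1. ] twist 0.1 F [ 0.1 -0.4  7. ] 0.4567487896809225 111.40482544898987
```

>>> {"name": "jog_arm", "arguments": {
  "motion": [
    [-1, 0, 0, -15, 0],
    [-1, 0, 0, -35, 0],
    [-1, 0, 0, -35, 0],
    [-1, 0, 0, -30, 0],
    [-1, 8, -35, 0, 0],
    [-1, 8, -36, 0, 0],
    [-1, 7, -36, 0, 0],
    [-1, 7, -35, 0, 0],
    [-1, 0, 0, 0, 6],
    [-1, 0, 0, 0, 7]
  ]
}}

```text
time: 12.03
tool_pos: [0.5514, -0.1205, 0.1528]
tcp_rot: [-3.14, 0.001, 0.006]
wrist_force: [-0.4, -0.9, -4.5]
width: 0.458
grip_force: 113.0
```

>>> {"name": "jog_arm", "arguments": {
  "motion": [
    [-1, 0, 0, 0, 7],
    [-1, 0, 0, 0, 7],
    [-1, 0, 0, 0, 0],
    [-1, 0, 0, 0, 0],
    [-1, 0, 0, 0, 0]
  ]
}}

```text
time: 12.45
tool_pos: [0.5525, -0.1232, 0.1537]
tcp_rot: [-3.119, 0.377, 0.003]
wrist_force: [0.0, 0.4, -2.9]
width: 0.459
grip_force: 113.0
```

Run:
```python
from rel import *
from meas import mask
s=bot.read_state(); print(to((.5544,-.1243,.111+.006),-14,s),s["width"],s["time"],s["torque"])
C=cam("wrist"); save(C,"w4"); np.savez("c_w4",**C); P=cloud(C)
D=cam("side"); save(D,"d4"); np.savez("c_d4",**D)
N=cam("scene"); save(N,"n4"); np.savez("c_n4",**N)
g=np.vstack([cv2.resize(cv2.imread("pics/w4.png"),(800,600))[:300], np.hstack([cv2.resize(cv2.imread("pics/d4.png")[120:270,170:370],(400,300)),cv2.resize(cv2.imread("pics/n4.png")[150:300,160:360],(400,300))])])
cv2.imwrite("pics/m4.png",g)
m=mask(C["im"],"orange"); q=P[m]; zz=np.percentile(q[:,2],98); print("rim z",zz); q=q[abs(q[:,2]-zz)<.006]
print(np.round(np.linalg.lstsq(np.c_[q[:,:2],np.ones(len(q))],q[:,2],rcond=None)[0],4),len(q))
r=cv2.minEnclosingCircle((q[:,:2]*1000).astype(np.float32)); print(r)
```

```text
pos [ 0.5525 -0.1232  0.1537] yaw -13.8 tilt 0.12 shift [ 2.2  0.6 36.7] twist 0.2 F [ 0.   0.4 -2.9] 0.4592705039616316 12.45 [ 0.04750871  0.06395478 -0.01081875]
rim z 0.1919464028369876
[0.0177 0.013  0.1807] 2323
((638.2823486328125, -143.14569091796875), 44.97843551635742)
```

View pics/m4.png

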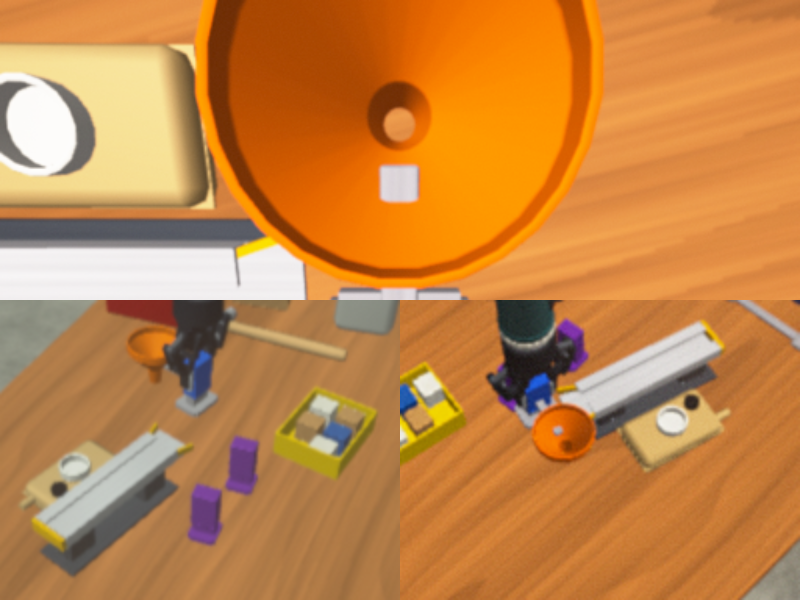

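The carrier hangs level from the gripper before the mouth. In the top crop the funnel is free of the tank at left, and in the lower crops its foot is in front of the tongue. I lower it to track height.

>>> {"name": "jog_arm", "arguments": {
  "motion": [
    [-1, 3, 0, 8, 0.8],
    [-1, 0, 0, 12, 0],
    [-1, 0, 0, 12, 0],
    [-1, 0, 0, 6, 0],
    [-1, 0, 0, 3, 0],
    [-1, 0, 0, 0, 0],
    [-1, 0, 0, 0, 0],
    [-1, 0, 0, 0, 0]
  ]
}}

```text
time: 13.27
tool_pos: [0.5567, -0.1242, 0.1142]
tcp_rot: [3.116, -0.403, 0.001]
wrist_force: [-0.5, 0.3, -4.4]
width: 0.453
grip_force: 113.0
```

```bash
cat > chk.py <<'E'
from rel import *
from meas import mask
def rep(cam_=True):
    r=np.load("rail.npz"); s=bot.read_state(); p=np.array(s["tool_pos"][:2])-r["c"]
    print("t",s["time"],"TCP x,y rail %.1f %.1f"%((p@r["d"]+.131)*1000,p@r["n"]*1000),to(s["tool_pos"],-14,s),"torque",s["torque"].round(2))
    if cam_:
        C=cam("wrist"); P=cloud(C); np.savez("c_last",**C); save(C,"last")
        q=P[mask(C["im"],"orange")]; zz=np.percentile(q[:,2],95); q=q[abs(q[:,2]-zz)<.005]
        (x,y),rr=cv2.minEnclosingCircle((q[:,:2]*1000).astype(np.float32)); e=np.array([x,y])/1000-r["c"]
        print("rim z %.4f centre %.1f %.1f r %.1f rail x,y %.1f %.1f"%(zz,x,y,rr,(e@r["d"]+.131)*1000,e@r["n"]*1000))
E
python3 -c "
from chk import *
rep()"
```

```text
t 13.2667 TCP x,y rail -84.3 -2.2 pos [ 0.5567 -0.1242  0.1142] yaw -14.7 tilt 0.05 shift [0. 0. 0.] twist -0.7 F [-0.5  0.3 -4.4] torque [0.04 0.07 0.04]
rim z 0.1511 centre 641.1 -145.9 r 44.5 rail x,y -85.2 -89.3
```

>>> {"name": "jog_arm", "arguments": {
  "motion": [
    [-1, 0, -10, 1, 0],
    [-1, 0, -12, 0, 0],
    [-1, 0, -12, 0, 0],
    [-1, 0, -10, 0, 0],
    [-1, 0, -8, 0, 0],
    [-1, 0, -5, 0, 0],
    [-1, 0, 0, 0, 0],
    [-1, 0, 0, 0, 0]
  ]
}}

```text
time: 13.98
tool_pos: [0.5708, -0.0685, 0.1127]
tcp_rot: [3.116, -0.401, -0.0]
wrist_force: [0.4, 0.8, -4.1]
width: 0.454
grip_force: 113.3
```

```bash
python3 -c "
from chk import *
rep()"
```

```text
t 13.9833 TCP x,y rail -26.9 -2.5 pos [ 0.5708 -0.0685  0.1127] yaw -14.7 tilt 0.02 shift [0. 0. 0.] twist -0.7 F [ 0.4  0.8 -4.1] torque [-0.05  0.02 -0.05]
rim z 0.1497 centre 654.6 -90.5 r 44.4 rail x,y -28.1 -89.1
```

>>> {"name": "jog_arm", "arguments": {
  "motion": [
    [-1, 0, -5, 0, 0],
    [-1, 0, -6, 0, 0],
    [-1, 0, -6, 0, 0],
    [-1, 0, -6, 0, 0],
    [-1, 0, 0, 0, 0]
  ]
}}

```text
time: 14.45
tool_pos: [0.5769, -0.0455, 0.1128]
tcp_rot: [-3.115, 0.402, -0.0]
wrist_force: [0.0, -0.4, -3.9]
width: 0.454
grip_force: 113.3
```

>>> {"name": "jog_arm", "arguments": {
  "motion": [
    [-1, 0, -8, 0, 0],
    [-1, 0, -10, 0, 0],
    [-1, 0, -12, 0, 0],
    [-1, 0, -12, 0, 0],
    [-1, 0, -12, 0, 0],
    [-1, 0, -8, 0, 0],
    [-1, 0, 0, 0, 0],
    [-1, 0, 0, 0, 0]
  ]
}}

```text
time: 15.12
tool_pos: [0.592, 0.0144, 0.1125]
tcp_rot: [-3.116, 0.401, 0.002]
wrist_force: [-1.2, 1.3, -4.6]
width: 0.456
grip_force: 113.2
```

```bash
python3 -c "
from chk import *
rep()"
```

```text
t 15.1167 TCP x,y rail 58.7 -3.2 pos [0.592  0.0144 0.1125] yaw -14.7 tilt 0.07 shift [0. 0. 0.] twist -0.7 F [-1.2  1.3 -4.6] torque [0.35 0.42 0.11]
rim z 0.1494 centre 676.9 -7.0 r 45.1 rail x,y 58.3 -90.8
```

>>> {"name": "jog_arm", "arguments": {
  "motion": [
    [-1, -1, -8, 0, 0],
    [-1, 0, -10, 0, 0],
    [-1, 0, -12, 0, 0],
    [-1, 0, -10, 0, 0],
    [-1, 0, -7, 0, 0],
    [-1, 0, 0, 0, 0],
    [-1, 0, 0, 0, 0]
  ]
}}

```text
time: 15.75
tool_pos: [0.6032, 0.0603, 0.1126]
tcp_rot: [-3.115, 0.401, 0.001]
wrist_force: [-2.5, 2.3, -3.8]
width: 0.455
grip_force: 113.2
```

Run:
```python
from chk import *
rep()
N=cam("scene"); save(N,"n5"); D=cam("side"); save(D,"d5")
r=np.load("rail.npz")
for C,b,t in((N,(265,170,325,235),"scene"),(D,(175,150,245,225),"side")):
    m=np.zeros((384,512),np.uint8);u0,v0,u1,v1=b;m[v0:v1,u0:u1]=mask(C["im"],"orange")[v0:v1,u0:u1]
    k=max(cv2.findContours(m,0,1)[0],key=cv2.contourArea)[:,0]; p=plane(C,k,.150)
    (x,y),R=cv2.minEnclosingCircle((p[:,:2]*1000).astype(np.float32)); e=np.array([x,y])/1000-r["c"]; print(t,x,y,R,"rail",(e@r["d"]+.131)*1000,e@r["n"]*1000)
w=cv2.imread("pics/last.png")
g=np.hstack([cv2.resize(cv2.imread("pics/d5.png")[130:255,160:285],(400,400)),cv2.resize(cv2.imread("pics/n5.png")[130:255,225:350],(400,400))])
cv2.imwrite("pics/m5.png",g)
```

```text
t 15.75 TCP x,y rail 105.9 -3.1 pos [0.6032 0.0603 0.1126] yaw -14.7 tilt 0.06 shift [0. 0. 0.] twist -0.7 F [-2.5  2.3 -3.8] torque [0.49 0.6  0.11]
rim z 0.1497 centre 688.9 38.7 r 45.0 rail x,y 105.5 -91.5
scene 690.1331176757812 35.8491325378418 44.87836837768555 rail 103.04655234500896 -93.33421745580131
side 687.601806640625 33.7433967590332 24.600996017456055 rail 100.3949942619498 -91.38206498487364
```

View pics/m5.png

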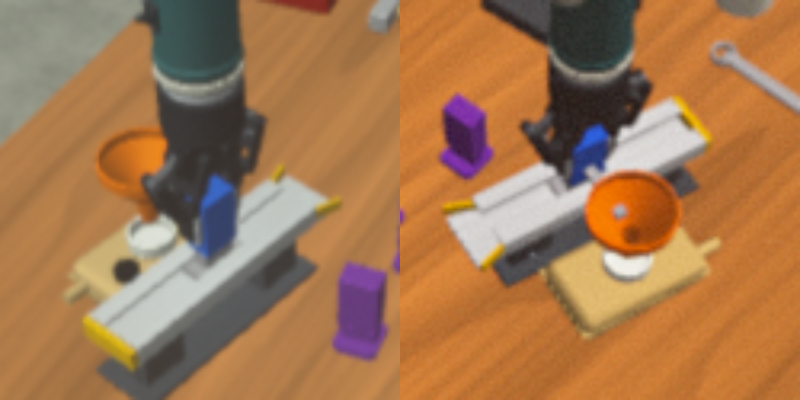

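The side crop shows the foot under the lips and the spout at (147,212) directly above the white neck at (152,237). The scene crop has the funnel over the neck too. I move 2 mm further on, lower it onto the floor and release.

>>> {"name": "jog_arm", "arguments": {
  "motion": [
    [-1, -1, -2, 0, 0],
    [-1, 0, 0, 1, 0],
    [-1, 0, 0, 1, 0],
    [-1, 0, 0, 0, 0],
    [-1, 0, 0, 0, 0]
  ]
}}

```text
time: 16.32
tool_pos: [0.6032, 0.0608, 0.111]
tcp_rot: [3.115, -0.403, 0.001]
wrist_force: [-2.6, -0.7, -3.0]
width: 0.457
grip_force: 113.6
```

>>> {"name": "jog_arm", "arguments": {
  "motion": [
    [-1, 0, 0, 1, 0],
    [-1, 0, 0, 0, 0],
    [-1, 0, 0, 0, 0]
  ]
}}

```text
time: 16.57
tool_pos: [0.6033, 0.0608, 0.111]
tcp_rot: [3.115, -0.403, 0.001]
wrist_force: [-5.5, -1.7, 4.8]
width: 0.456
grip_force: 114.3
```

>>> {"name": "jog_arm", "arguments": {
  "motion": [
    [1, 0, 0, 0, 0],
    [1, 0, 0, 0, 0],
    [1, 0, 0, 0, 0],
    [1, 0, 0, 0, 0],
    [1, 0, 0, -10, 0],
    [1, 0, 0, -25, 0],
    [1, 0, 0, -35, 0],
    [1, 0, 0, -35, 0],
    [1, -10, 0, -35, 0],
    [1, -10, 0, 0, 0]
  ]
}}

```text
time: 17.4
tool_pos: [0.5886, 0.0665, 0.26]
tcp_rot: [-3.112, 0.403, -0.024]
wrist_force: [1.0, 0.1, 1.4]
width: 1.0
grip_force: 0.0
```

>>> {"name": "jog_arm", "arguments": {
  "motion": [
    [1, -25, 0, 0, 0],
    [1, -25, 0, 0, 0],
    [1, 0, 0, 0, 0],
    [1, 0, 0, 0, 0]
  ]
}}

```text
time: 17.73
tool_pos: [0.5347, 0.0793, 0.2506]
tcp_rot: [-3.115, 0.402, -0.003]
wrist_force: [0.3, 0.0, -0.5]
width: 1.001
grip_force: 0.0
```

Run:
```python
from chk import *
rep()
C=dict(np.load("c_last.npz")); P=cloud(C); r=np.load("rail.npz")
q=P[mask(C["im"],"blue")]; q=q[abs(q[:,2]-.16)<.005]; R=cv2.minAreaRect((q[:,:2]*1000).astype(np.float32)); e=np.array(R[0])/1000-r["c"]
print("handle z %.4f"%np.median(q[:,2]),R,"rail",(e@r["d"]+.131)*1000,e@r["n"]*1000)
for n in("scene","side"): N=cam(n); np.savez("c6_"+n,**N); save(N,n+"6")
a=cv2.imread("pics/last.png"); b=cv2.imread("pics/side6.png")[150:250,170:270]; c=cv2.imread("pics/scene6.png")[150:250,240:340]
cv2.imwrite("pics/m6.png",np.vstack([cv2.resize(a,(800,600))[:300],cv2.resize(np.hstack([b,c]),(600,300)).copy() if 0 else cv2.copyMakeBorder(cv2.resize(np.hstack([b,c]),(600,300)),0,0,0,200,0)]))
```

```text
t 17.7333 TCP x,y rail 107.9 68.0 pos [0.5347 0.0793 0.2506] yaw -14.7 tilt 0.10 shift [0. 0. 0.] twist -0.7 F [ 0.3  0.  -0.5] torque [-0.02 -0.01 -0.02]
rim z 0.1496 centre 679.1 41.5 r 42.3 rail x,y 105.9 -81.2
handle z 0.1597 ((602.1292114257812, 62.42548370361328), (38.79935073852539, 23.584129333496094), 75.26666259765625) rail 107.73217079016887 -1.5244381929849808
```

View pics/m6.png

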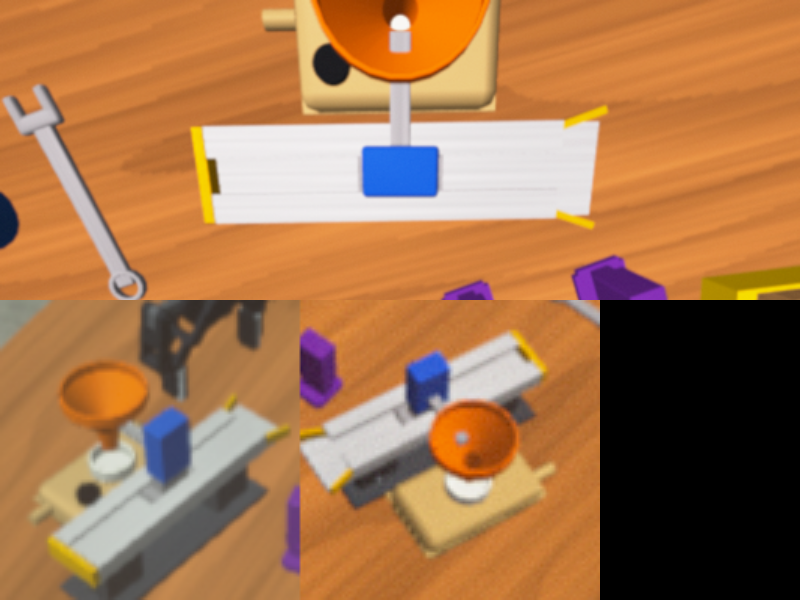

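The blue handle is 108 mm in from the mouth, upright with its foot under the lips. In the side crop the spout at (108,442) stands over the neck at (112,460). In the wrist view the white neck shows through the spout hole. The gripper is clear, so I hand in.

```bash
python3 -c "
from workcell import bot
print(bot.finish_job())"
```

```text
the job is handed in; nothing more can be done
None
```

I handed the job in at about 18 s of the 69 s allowed. The red end stop stands in the black tray, and the carrier is let go in the rail with its spout over the tank neck, about 2–3 mm off centre by my measurements; `finish_job()` returned no verdict.

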